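Turn the plate loader's stop arm end for end

ROBOT

A 7-joint arm with a two-finger parallel gripper is mounted at the origin on the work surface. World frame = base frame: x ahead of the robot, y to its left, z up, the work surface at z = 0. Lengths are in m, angles in rad, forces in N, time in s.
With the tool pointing down it reaches from about 0.4 to 0.85 m from the base axis. Payload 10.4 kg.
Tool frame: the origin (TCP) lies midway between the tips of the shut fingers; the grasp point (between the pads) lies hold_point_z behind it (hold_point_z is the distance from the TCP to the grasp point, in m); z points along the fingers, y is the line along which they close (so a half turn about z gives the same grasp; the last joint's range is limited). The gripper opens to 87 mm and grips with 3 to 60 N. Pads are 19 mm wide; open, the fingers measure 117 mm over their backs; the gripper's body (75 mm by 190 mm) begins 51 mm behind the grasp point.
Start: joints at [-1.132, 0.332, -0.065, 1.46, 0.022, 1.35, -0.088], TCP at [0.278, 0.56, 0.223] pointing down, gripper open.
Joint ranges: [-2.6, 2.6], [-0.5, 2.12], [-1.47, 1.34], [0.16, 2.42], [-1.27, 4.41], [0.06, 2.06], [-2.6, 2.6]. Speed limits (rad/s): [2.22, 2.22, 2.79, 2.79, 3.14, 3.14, 3.14].

INTERFACE

Orientations are given as a unit quaternion [x, y, z, w].
In Python, from bench import * gives the robot as it stands. The module is installed in compiled form; this text tells all that it offers.
- The arm moves only by the tool drive_tool, never from a script. Its argument "increments" is a list of rows, each a list of 6 numbers: the shift along the tool's x, y, z scaled (see below), then the turn, a rotation vector about the tool's x, y, z scaled (see below). In form: [[dx, dy, dz, rx, ry, rz], ...]. A call has exactly 5 rows; each row is the pose to reach, as a shift and turn from the pose commanded when the call began, along the tool's axes at that moment; what a row does not reach only later rows make up. The controller multiplies each number of a shift by 300 mm and each number of a turn by pi/4 rad. A row lasts 1/12 s, in which the tool goes at most 41.7 mm and 7.16 degrees, less where a joint would pass 70% of its speed; a pose out of reach is approached as far as the arm can. A call with a number of a shift or a turn outside -1 to 1 is refused whole. A call with a gripper value outside its range is refused whole. "claw" is the closure, from 0 (fully open) to 1 (shut), set as the call begins (left out, the last holds). The fingers move at their own pace and stop on an object; "force" is the grip in N (left out, the last holds). Time passes only in rows, so rows that repeat a pose let the fingers close, or fill a call up. It gives the time, the measured TCP pose, the force, the opening and the grip force at its end, in the units of the state.
- read_state(): the state, without advancing time (a new reading comes with each control period).
- camera(name): name is "side" or "top" or "wrist"; returns the picture (480x640x3 uint8, blue, green, red); there is no depth.
- get_calibration(name): a dict with "K" (3x3 intrinsics, pixels), "position" and "rotation" of the camera in the world. Camera axes: x right, y down, z forward; pixel columns grow to the right and rows downward; lengths in m; the calibration is good to about 2 mm. A picture is of the moment at which its call begins: read the wrist's pose just before it. get_calibration takes no time and is no camera call; for the wrist camera it gives the pose at the moment of the call.
- close_job(): hands the job in; it is judged then, once.
The state is a dict: "time": time; "joint_positions": joint angles; "joint_vel": joint speeds; "joint_torque": joint torques, N m; "ee_pos": TCP position; "eef_rot": TCP orientation; "ft_force": force on the tool from outside, world axes, zero at the start; "torque": the same for the moment, N m; "width": finger opening in m; "grip_force": force on a finger pad.
Only numpy, scipy, OpenCV 4.12 (cv2) and the standard library are available. Lean on these libraries where they do the work, as an engineer would, in place of code of your own. Each camera call takes 0.05 s, during which the arm holds its last target. There are 200 camera calls.

TASK

The plate loader's stop arm is set with its rounded end out for microplates; we want the forked end out for tube strips. Lift the arm off its pivot pin, turn it end for end and refit it flat and fully home on the pin by the bore near its rounded end, between the cheeks with the fork sticking out, then let go. The pin stands on an adjuster, so feel for its exact place along the guide. Never drop the arm or force it down hard on the pin, and leave the other things on the bench where they are.

Things in the scene. Friction and masses are not known exactly. Their poses are not given: they have to be found in the camera images.
- stop_arm: Reversible stop arm: loose white plastic bar 191 mm long, 24 wide, 20 thick, about 0.13 kg, lying flat, with a vertical through bore near each end, 110 mm apart. One end rounded, the other a two-pronged fork. Starts with the fork bore over the pin and the rounded end out; lifts straight off. Origin: on the underside, midway between the bores (balances near it); x to the fork, z up.
- bore_round (a point): Centre of the bore near the arm's rounded end, at the underside (arm x = -55 mm); same axes as the arm. A round bore, 12 mm in diameter. The rounded tip is 31 mm beyond its centre.
- bore_fork (a point): Centre of the bore near the arm's forked end, at the underside (arm x = +55 mm); same axes as the arm. A slot, 27 mm along the arm and 12 mm across. The prong tips are 50 mm beyond its centre; prongs 31 mm long, 7 mm thick, 10 mm gap between them.
- loader: Plate loader, a low white machine fixed to the table. Origin: on the table below the seat point of the pivot pin, z up; -x is its open side (out), where the arm sticks out. A raised floor 20 mm above the table reaches from x = -60 to +55 mm, 90 mm wide, with a tongue 20 mm wide on to x = -87 mm. A drive housing 56 mm tall fills x = +65 to +160 mm, 130 mm wide. Beyond lies a deck 6 mm thick, 130 mm wide, from x = -135 mm.
- seat (a point): Middle of the place of the pivot pin, at floor height (20 mm above the table); axes as the loader. The upright steel pin is 10 mm in diameter, 25 mm tall from here, top edge bevelled 1.5 mm, on a stiff adjuster: it stands anywhere up to 6 mm either side of here along the guide (loader x), not across it. Its exact place is not reported: feel or look for it. A seated arm's underside is at this height.
- guide_mouth (a point): Out end of the guide, 60 mm from the seat point, floor height; axes as the loader. Two upright cheeks 34 mm tall from the floor, 11 mm thick, run from here to 25 mm beyond the seat point, 32 mm apart; the arm lies between them with 4 mm spare each side, too little for fingers. It can be gripped only where it sticks out beyond here; there is room for fingers beside it there.
- mat: Black rubber mat on the table, 170 mm (its x) by 240 mm (its y), 2 mm thick, fixed; kept clear, a handy place to lay the arm down. Origin: centre of its underside.
- tip_box: Bystander: blue pipette-tip box with lid, 88 x 128 x 81 mm. Origin: centre of its underside.
- microplate: Bystander: white microplate, 86 x 128 x 12 mm. Origin: centre of its underside.
- marker: Bystander: marker pen lying down, 130 mm long, 16 mm thick. Origin: middle of its length, at the underside.
- vial: Bystander: small amber vial, 24 mm across, 42 mm tall, standing. Origin: centre of its underside.
- reagent: Bystander: white bottle with a blue cap, 52 mm across, 100 mm tall. Origin: centre of its underside.
- mouse: Bystander: black computer mouse, 105 x 60 x 32 mm. Origin: centre of its underside.
- tube_rack: Bystander: grey tube rack block, 70 x 160 x 35 mm. Origin: centre of its underside.
There are look-alikes about, which are no part of the job. Leave any red or yellow look-alike of the stop_arm alone.

How it is judged:
On the way:
1. the arm is lifted clear of the pin ((z of bore_fork in the frame of seat above 0.028 m or horizontal distance between bore_fork and seat above 0.05 m)), for 0.1 s.
At the end, for the whole second after the job is handed in: The bore near the rounded end is down round the pin: within 8.5 mm of the seat point along the guide, 3 mm across, underside within 3 mm of the raised floor; arm level within 0.05 rad, fork bore at least 95 mm out on the open side, arm at rest and let go (x of bore_round in the frame of seat between -0.0085 and 0.0085 m and y of bore_round in the frame of seat between -0.003 and 0.003 m and z of bore_round in the frame of seat between -0.003 and 0.003 m and x of bore_fork in the frame of seat below -0.095 m and angle between stop_arm's own z axis and vertical below 0.05 rad and linear speed of stop_arm below 0.02 m/s and contact force between stop_arm and the fingers below 0.1 N); the robot touches nothing.
It fails at once if the arm is dropped (it moves faster than 0.35 m/s with no finger touching it) (contact force between stop_arm and the fingers below 0.01 N and linear speed of stop_arm above 0.35 m/s).
It fails at once if the arm is forced against the loader with more than 60 N (contact force between stop_arm and loader above 60 N).
It fails at once if another thing on the bench is moved more than 30 mm (distance of any of tip_box, microplate, marker, vial, reagent, mouse, tube_rack from where it was at the start of the episode above 0.03 m).
It also fails if it takes over 72 s, if anything falls off the work surface, if the arm or the gripper's body presses on something with over 40 N, if the wrist force passes 120 N, or if a joint passes its speed limit or range.

## Working session

There is one attempt and no reset: what is moved stays moved. The work goes in short steps, Python scripts to look and compute and a tool call to move; the robot and the scene stay as the last step left them, time stands still between calls to the robot, and variables do not carry over. Pictures are saved under pics/ and viewed, at most 10 in all, crops included, and the job is handed in when it is done.

Besides the shell and the picture viewer there is one more tool, called after "Emit:" as name(argument=value, ...), one argument or row to a line, values as JSON. drive_tool: Moves the arm, as the interface text tells. Its arguments: {"type":"object","properties":{"increments":{"type":"array","items":{"type":"array","items":{"type":"number"}}},"claw":{"type":"number"},"force":{"type":"number"}},"required":["increments"]}

```bash
mkdir -p pics; cat > h.py <<'E'
from bench import *
import numpy as np, cv2
from scipy.spatial.transform import Rotation as R
def ray(cal,u,v):
    K=np.array(cal["K"]);Rm=np.array(cal["rotation"])
    if Rm.shape!=(3,3): Rm=R.from_quat(Rm).as_matrix()
    return np.array(cal["position"]),Rm@np.linalg.solve(K,[u,v,1.])
def atz(cal,u,v,z):
    p,d=ray(cal,u,v); return p+d*(z-p[2])/d[2]
def proj(cal,P):
    K=np.array(cal["K"]);Rm=np.array(cal["rotation"])
    q=K@(Rm.T@(np.array(P)-np.array(cal["position"]))); return q[:2]/q[2]
def tri(obs):
    A=np.zeros((3,3));b=np.zeros(3)
    for cal,u,v in obs:
        p,d=ray(cal,u,v);d=d/np.linalg.norm(d);M=np.eye(3)-np.outer(d,d);A+=M;b+=M@p
    return np.linalg.solve(A,b)
def delta(pos,quat):
    "scaled increments from measured pose to target"
    s=read_state();r0=R.from_quat(s["eef_rot"])
    return np.round(r0.inv().apply(np.array(pos)-s["ee_pos"])/.3,4),np.round((r0.inv()*R.from_quat(quat)).as_rotvec()/(np.pi/4),4)
E
python3 - <<'E'
from h import *
s=read_state();print(s)
import bench
print([n for n in dir(bench) if not n.startswith('_')], getattr(bench,'hold_point_z',None))
for n in("top","side"):
    cv2.imwrite(f"pics/{n}0.png",camera(n));print(n,get_calibration(n))
E
```

```text
{'time': 0.0, 'joint_positions': array([-1.13155609,  0.33288077, -0.0646957 ,  1.46096517,  0.02161533,
        1.34991585, -0.08849711]), 'joint_vel': array([-5.64712107e-04,  1.20013352e-03,  3.34825046e-05,  5.68429002e-04,
       -8.31901600e-04, -8.77815242e-05, -9.34825815e-04]), 'joint_torque': array([-1.00019952e-03, -6.23247170e+01,  2.37036799e-02, -3.89894950e+01,
       -6.15119585e-02,  3.97428009e-02,  1.22449605e-04]), 'ee_pos': array([0.27833085, 0.5591522 , 0.221737  ]), 'eef_rot': array([ 2.28861729e-01,  9.73458662e-01, -7.25638475e-04, -1.26337698e-04]), 'ft_force': array([0.15116008, 0.63413013, 0.04879483]), 'torque': array([ 0.03585576,  0.03016863, -0.03288524]), 'grip_force': 0.0, 'width': 0.08684168998147576}
['PlanningError', 'camera', 'close_job', 'get_calibration', 'hold_point_z', 'read_state'] 0.0187
top {'K': array([[510.79445378,   0.        , 311.90012094],
       [  0.        , 510.79445378, 238.8277902 ],
       [  0.        ,   0.        ,   1.        ]]), 'position': array([ 0.34149183, -0.0172799 ,  1.16649834]), 'rotation': array([-0.69960214,  0.70998486, -0.05795775,  0.05585021])}
side {'K': array([[485.58648726,   0.        , 318.81980787],
       [  0.        , 485.58648726, 234.09297559],
       [  0.        ,   0.        ,   1.        ]]), 'position': array([ 0.35498228, -0.67486895,  0.78629903]), 'rotation': array([ 0.91957812, -0.13488341,  0.04462736, -0.36632082])}
```

View pics/top0.png

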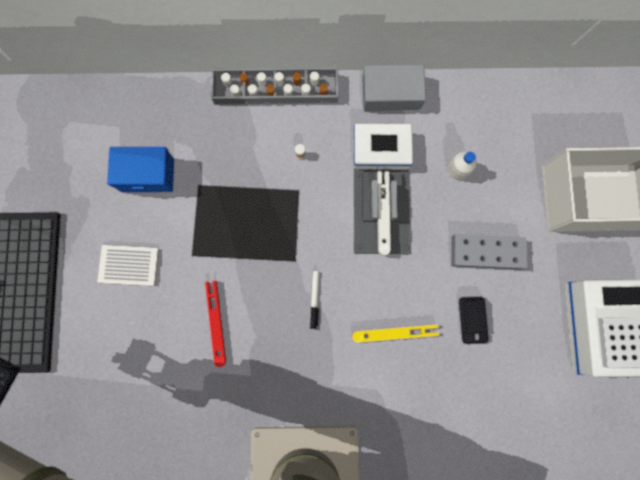

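View pics/side0.png

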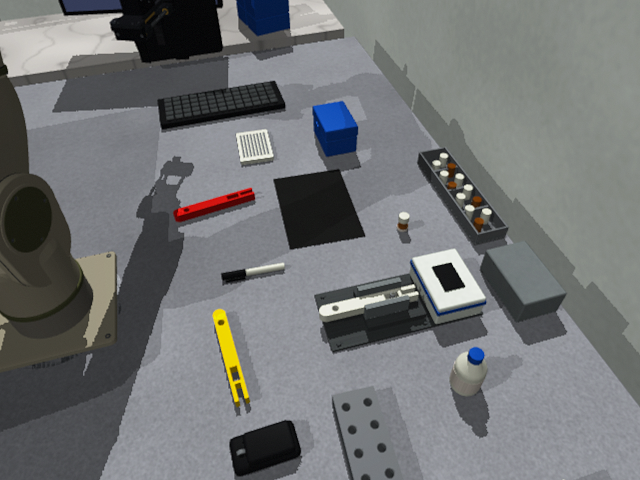

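The white arm is in the loader: top view (384,172) fork to (384,252) rounded tip, side view (415,290) to (325,312). Possible mix-ups are the red bar at (215,322) and the yellow bar at (397,333), both to be left alone. The white bar between the cheeks fits the description. I'll check it in a close crop.

```bash
python3 - <<'E'
from h import *
t=cv2.imread("pics/top0.png")[150:270,335:435];s=cv2.imread("pics/side0.png")[235:355,310:430]
t=cv2.resize(t,(400,480),interpolation=cv2.INTER_CUBIC);s=cv2.resize(s,(400,400),interpolation=cv2.INTER_CUBIC)
s=cv2.copyMakeBorder(s,0,80,0,0,cv2.BORDER_CONSTANT)
cv2.imwrite("pics/crop0.png",np.hstack([t,s]))
E
```

```text
(no output)
```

View pics/crop0.png

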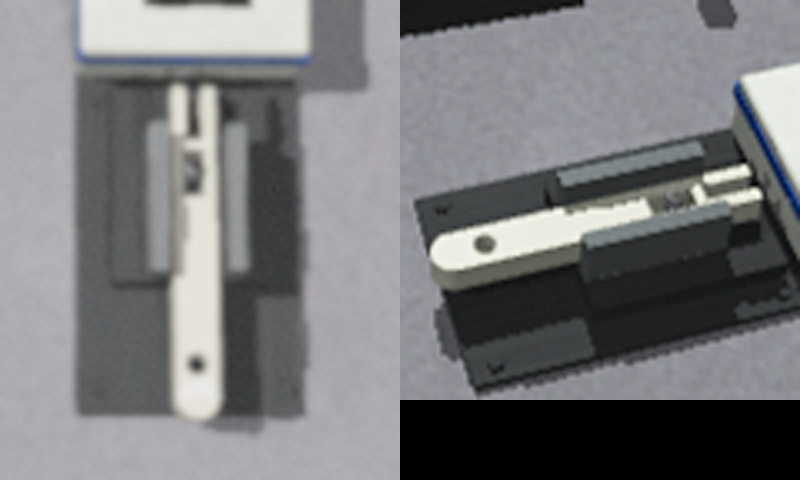

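```bash
python3 - <<'E'
from h import *
T=get_calibration("top");S=get_calibration("side")
t=lambda x,y:(T,335+x/4-.4,150+y/4-.4)
s=lambda x,y:(S,310+(x-400)/3.3333-.4,235+y/3.3333-.4)
rb=tri([t(197,364),s(485,244)]);print("bore_round top",rb)
print("slot", tri([t(193,171),s(672,200)]))
print("tip top", atz(*t(196,418),.03), "tip prongs",atz(*t(192,86),.04))
print("bore r z=.04",atz(*t(197,364),.04),"slot",atz(*t(193,171),.04), "arm edges mid z.04:",[ (atz(*t(a,y),.04)+atz(*t(b,y),.04))/2 for a,b,y in((170,222,300),(170,222,390))])
for n,(x,y) in dict(LoF=(147,272),LiF=(171,272),RiF=(226,272),RoF=(248,272),LoB=(147,122),RoB=(248,122),LiB=(171,122),RiB=(226,122)).items(): print(n,atz(*t(x,y),.054))
print("deck corners",atz(*t(77,414),.006),atz(*t(302,414),.006)," housing",atz(*t(79,57),.056),atz(*t(311,62),.056))
for n,(u,v) in dict(a=(198,186),b=(299,191),c=(296,260),d=(193,254),vial=(300,152),mk1=(317,272),mk2=(314,327)).items(): print(n,atz(T,u,v,.002))
E
```

```text
bore_round top [ 0.51793237 -0.18295555  0.03750497]
slot [ 0.62892093 -0.18485892  0.03683804]
tip top [ 0.48911885 -0.18241041  0.03      ] tip prongs [ 0.67891191 -0.1858217   0.04      ]
bore r z=.04 [ 0.51820055 -0.18265297  0.04      ] slot [ 0.629012   -0.18453782  0.04      ] arm edges mid z.04: [array([ 0.5545648 , -0.18345513,  0.04      ]), array([ 0.50354453, -0.18154613,  0.04      ])]
LoF [ 0.56813567 -0.15475745  0.054     ]
LiF [ 0.5679422  -0.16809146  0.054     ]
RiF [ 0.56749881 -0.19865073  0.054     ]
RoF [ 0.56732144 -0.21087528  0.054     ]
LoB [ 0.65413123 -0.15764378  0.054     ]
RoB [ 0.65331496 -0.21444452  0.054     ]
LiB [ 0.65393727 -0.17114005  0.054     ]
RiB [ 0.65349277 -0.2020712   0.054     ]
deck corners [ 0.49554422 -0.11779571  0.006     ] [ 0.49365692 -0.24673518  0.006     ]  housing [ 0.69196795 -0.12029201  0.056     ] [ 0.68716874 -0.25108436  0.056     ]
a [0.66029671 0.24338765 0.002     ]
b [0.64480077 0.00638211 0.002     ]
c [0.48205802 0.01502611 0.002     ]
d [0.49940003 0.25150782 0.002     ]
vial [0.74006208 0.00297572 0.002     ]
mk1 [ 0.453754   -0.03269136  0.002     ]
mk2 [ 0.32998812 -0.02391071  0.002     ]
```

Heights check: arm top measures 37.5 mm against a nominal 40, and the bores are 111 mm apart. The seat is near (0.628, -0.1845) and the loader yaw about -0.02. I'll grip the arm at x≈0.545, between the cheeks' mouth and the round bore. First I move towards it with the fingers closing along y.

Emit:
drive_tool(
  increments=[
    [-0.1, -0.096, 0, 0, 0, -0.112],
    [-0.2, -0.192, 0, 0, 0, -0.224],
    [-0.3, -0.288, 0, 0, 0, -0.336],
    [-0.4, -0.384, 0, 0, 0, -0.448],
    [-0.5, -0.48, 0, 0, 0, -0.56],
  ],
  claw=0,
)

```text
time: 0.52
ee_pos: [0.3488, 0.3617, 0.2221]
eef_rot: [0.009, 1.0, -0.0, -0.0]
ft_force: [0.7, 0.6, 1.0]
width: 0.0871
grip_force: 0.0
```

Emit:
drive_tool(
  increments=[
    [-0.034, -0.122, 0, 0, 0, 0],
    [-0.068, -0.244, 0, 0, 0, 0],
    [-0.102, -0.366, 0, 0, 0, 0],
    [-0.136, -0.488, 0, 0, 0, 0],
    [-0.17, -0.61, 0, 0, 0, 0],
  ],
)

```text
time: 0.93
ee_pos: [0.3955, 0.1778, 0.2224]
eef_rot: [0.011, 1.0, 0.0, -0.0]
ft_force: [1.0, 0.5, 0.3]
width: 0.0871
grip_force: 0.0
```

Emit:
drive_tool(
  increments=[
    [-0.034, -0.122, 0, 0, 0, 0],
    [-0.068, -0.244, 0, 0, 0, 0],
    [-0.102, -0.366, 0, 0, 0, 0],
    [-0.136, -0.488, 0, 0, 0, 0],
    [-0.17, -0.61, 0, 0, 0, 0],
  ],
)

```text
time: 1.35
ee_pos: [0.4424, -0.0063, 0.2225]
eef_rot: [0.011, 1.0, 0.0, 0.0]
ft_force: [0.6, -0.4, 0.1]
width: 0.0868
grip_force: 0.0
```

Emit:
drive_tool(
  increments=[
    [-0.034, -0.118, 0, 0, 0, 0],
    [-0.068, -0.236, 0, 0, 0, 0],
    [-0.102, -0.354, 0, 0, 0, 0],
    [-0.136, -0.472, 0, 0, 0, 0],
    [-0.17, -0.59, 0, 0, 0, 0],
  ],
)

```text
time: 1.77
ee_pos: [0.4896, -0.1842, 0.2225]
eef_rot: [0.011, 1.0, 0.0, 0.0]
ft_force: [1.5, 0.4, 0.2]
width: 0.0874
grip_force: 0.0
```

```bash
python3 - <<'E'
from h import *
c=get_calibration("wrist");np.save("w1.npy",c,allow_pickle=True);im=camera("wrist");cv2.imwrite("pics/w1.png",im)
s=read_state();print(s["ee_pos"],s["eef_rot"],s["joint_positions"],c["position"])
E
```

```text
[ 0.48969678 -0.19122777  0.22257494] [ 1.37560193e-02  9.99903655e-01 -1.80566711e-03  4.37334724e-04] [-0.32093439  0.11058226  0.65626105  1.75471405 -0.06670529  1.29774637
  1.8935345 ] [ 0.41856091 -0.18341879  0.38543055]
```

View pics/w1.png

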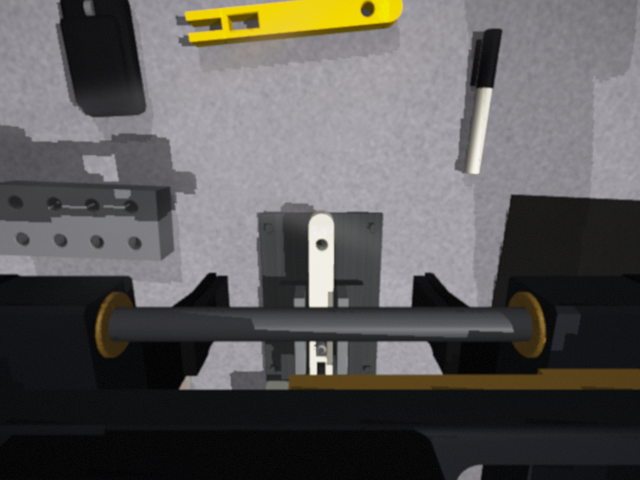

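The wrist view shows the arm pointing out (rounded end at (320,218), bore at (321,244)) between the fingers.

```bash
python3 - <<'E'
from h import *
c=np.load("w1.npy",allow_pickle=True).item()
T=get_calibration("top");S=get_calibration("side")
print(atz(c,321,244,.04),"edges y",atz(c,309.5,270,.04),atz(c,334,270,.04),"tip",atz(c,320,212,.04))
print(tri([(c,321,244),(T,383.85,240.6),(S,335.1,307.8)]))
print("deck",atz(c,258,213,.006),atz(c,383,213,.006),"mouth/floor edge",atz(c,280,283,.02),atz(c,362,283,.02))
s=read_state();print(s["ee_pos"],s["eef_rot"],s["time"])
E
```

```text
[ 0.51640798 -0.18451387  0.04      ] edges y [ 0.54300861 -0.19650159  0.04      ] [ 0.54353631 -0.17215795  0.04      ] tip [ 0.4847133  -0.18480414  0.04      ]
[ 0.51756989 -0.18359519  0.03792586]
deck [ 0.49088461 -0.24986815  0.006     ] [ 0.49371351 -0.11900375  0.006     ] mouth/floor edge [ 0.56415053 -0.22899363  0.02      ] [ 0.56603851 -0.14195592  0.02      ]
[ 0.48969678 -0.19122777  0.22257494] [ 1.37560193e-02  9.99903655e-01 -1.80566711e-03  4.37334724e-04] 1.8167
```

Emit:
drive_tool(
  increments=[
    [-0.06, 0.01, 0.08, 0, 0, 0],
    [-0.12, 0.02, 0.16, 0, 0, 0],
    [-0.183, 0.028, 0.26, 0, 0, 0],
    [-0.183, 0.028, 0.36, 0, 0, 0],
    [-0.183, 0.028, 0.43, 0, 0, 0],
  ],
)

```text
time: 2.23
ee_pos: [0.5442, -0.1744, 0.0903]
eef_rot: [0.011, 1.0, -0.0, -0.002]
ft_force: [-1.2, -0.1, -0.1]
width: 0.087
grip_force: 0.0
```

```bash
python3 - <<'E'
from h import *
s=read_state();print(s["ee_pos"],s["eef_rot"],s["ft_force"])
E
```

```text
[ 0.54415412 -0.17444655  0.09025137] [ 1.05063205e-02  9.99943551e-01 -4.21461985e-05 -1.58433984e-03] [-1.15659505 -0.14055979 -0.14200246]
```

Emit:
drive_tool(
  increments=[
    [0, -0.03, 0.03, 0, 0, 0],
    [0, -0.03, 0.1, 0, 0, 0],
    [0, -0.03, 0.15, 0, 0, 0],
    [0, -0.03, 0.2, 0, 0, 0],
    [0, -0.03, 0.2, 0, 0, 0],
  ],
)

```text
time: 2.65
ee_pos: [0.543, -0.1845, 0.0316]
eef_rot: [0.011, 1.0, 0.0, -0.002]
ft_force: [0.5, 0.4, -0.2]
width: 0.0868
grip_force: 0.0
```

Good: centred at y=-0.1845. Going down the last 17 mm, then closing.

Emit:
drive_tool(
  increments=[
    [-0.003, 0, 0.02, 0, 0, 0],
    [-0.006, 0, 0.04, 0, 0, 0],
    [-0.006, 0, 0.055, 0, 0, 0],
    [-0.006, 0, 0.055, 0, 0, 0],
    [-0.006, 0, 0.055, 0, 0, 0],
  ],
)

```text
time: 3.07
ee_pos: [0.5464, -0.1843, 0.0172]
eef_rot: [0.011, 1.0, 0.0, 0.0]
ft_force: [0.2, 0.1, 0.2]
width: 0.0869
grip_force: 0.0
```

Emit:
drive_tool(
  increments=[
    [0, 0, 0, 0, 0, 0],
    [0, 0, 0, 0, 0, 0],
    [0, 0, 0, 0, 0, 0],
    [0, 0, 0, 0, 0, 0],
    [0, 0, 0, 0, 0, 0],
  ],
  claw=1,
  force=25,
)

```text
time: 3.48
ee_pos: [0.5464, -0.1842, 0.0171]
eef_rot: [0.011, 1.0, 0.0, 0.0]
ft_force: [0.1, -0.1, 0.6]
width: 0.0614
grip_force: 0.0
```

Emit:
drive_tool(
  increments=[
    [0, 0, 0, 0, 0, 0],
    [0, 0, 0, 0, 0, 0],
    [0, 0, 0, 0, 0, 0],
    [0, 0, 0, 0, 0, 0],
    [0, 0, 0, 0, 0, 0],
  ],
)

```text
time: 3.9
ee_pos: [0.5463, -0.1842, 0.017]
eef_rot: [0.011, 1.0, 0.0, -0.0]
ft_force: [-0.4, 0.6, -0.3]
width: 0.0282
grip_force: 0.0
```

Emit:
drive_tool(
  increments=[
    [0, 0, 0, 0, 0, 0],
    [0, 0, 0, 0, 0, 0],
    [0, 0, 0, 0, 0, 0],
    [0, 0, 0, 0, 0, 0],
    [0, 0, 0, 0, 0, 0],
  ],
)

```text
time: 4.32
ee_pos: [0.5463, -0.1843, 0.017]
eef_rot: [0.011, 1.0, 0.0, -0.0]
ft_force: [-0.1, -0.7, -0.4]
width: 0.0238
grip_force: 25.0
```

Emit:
drive_tool(
  increments=[
    [0, 0, -0.02, 0, 0, 0],
    [0, 0, -0.04, 0, 0, 0],
    [0, 0, -0.06, 0, 0, 0],
    [0, 0, -0.08, 0, 0, 0],
    [0, 0, -0.1, 0, 0, 0],
  ],
)

```text
time: 4.73
ee_pos: [0.5465, -0.1843, 0.0479]
eef_rot: [0.011, 1.0, 0.0, 0.0]
ft_force: [-0.2, 0.1, -1.6]
width: 0.0236
grip_force: 25.0
```

Emit:
drive_tool(
  increments=[
    [0, 0, -0.06, 0, 0, 0],
    [0, 0, -0.12, 0, 0, 0],
    [0, 0, -0.18, 0, 0, 0],
    [0, 0, -0.24, 0, 0, 0],
    [0, 0, -0.3, 0, 0, 0],
  ],
)

```text
time: 5.15
ee_pos: [0.5462, -0.1843, 0.1384]
eef_rot: [0.011, 1.0, 0.0, 0.0]
ft_force: [0.5, 0.5, -0.8]
width: 0.0237
grip_force: 25.0
```

Emit:
drive_tool(
  increments=[
    [-0.006, 0.076, 0, 0, 0, 0.134],
    [-0.012, 0.152, 0, 0, 0, 0.268],
    [-0.018, 0.228, 0, 0, 0, 0.402],
    [-0.024, 0.304, 0, 0, 0, 0.536],
    [-0.03, 0.38, 0, 0, 0, 0.67],
  ],
)

```text
time: 5.57
ee_pos: [0.5578, -0.0695, 0.1376]
eef_rot: [0.273, 0.962, 0.0, 0.0]
ft_force: [1.3, -0.8, -1.5]
width: 0.0239
grip_force: 25.0
```

Emit:
drive_tool(
  increments=[
    [0.034, 0.068, 0, 0, 0, 0.134],
    [0.068, 0.136, 0, 0, 0, 0.268],
    [0.102, 0.204, 0, 0, 0, 0.402],
    [0.136, 0.272, 0, 0, 0, 0.536],
    [0.17, 0.34, 0, 0, 0, 0.67],
  ],
)

```text
time: 5.98
ee_pos: [0.5674, 0.0443, 0.1376]
eef_rot: [0.514, 0.858, 0.0, 0.0]
ft_force: [0.3, -0.2, -1.3]
width: 0.0238
grip_force: 25.0
```

Emit:
drive_tool(
  increments=[
    [0.064, 0.042, 0, 0, 0, 0.134],
    [0.128, 0.084, 0, 0, 0, 0.268],
    [0.192, 0.126, 0, 0, 0, 0.402],
    [0.256, 0.168, 0, 0, 0, 0.536],
    [0.32, 0.21, 0, 0, 0, 0.67],
  ],
)

```text
time: 6.4
ee_pos: [0.5771, 0.1588, 0.1376]
eef_rot: [0.719, 0.695, 0.0, -0.0]
ft_force: [-0.0, -0.8, -1.0]
width: 0.0239
grip_force: 25.0
```

```bash
python3 - <<'E'
from h import *
t=camera("top")[120:300,180:420];sd=camera("side")[130:310,220:460]
cv2.imwrite("pics/c2.png",cv2.resize(np.vstack([t,sd]),None,fx=1.66,fy=1.66,interpolation=cv2.INTER_CUBIC))
s=read_state();print(s["ee_pos"],s["eef_rot"],s["ft_force"],s["joint_positions"])
E
```

```text
[0.57664414 0.16289216 0.13709389] [ 7.16907763e-01  6.97167550e-01  4.89143393e-04 -6.53605779e-04] [ 0.83474842  0.45091355 -1.08992763] [-0.94143393  0.40626787  0.74766144  1.67402608 -0.2968949   1.17788144
 -0.14727733]
```

View pics/c2.png

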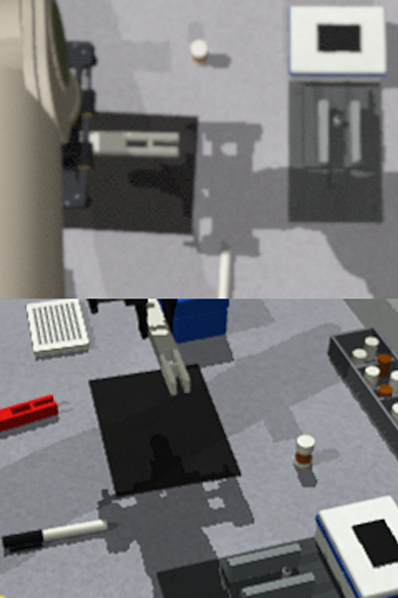

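The arm is held level over the mat with the fork towards -y, and the pin is now visible between the cheeks. Lowering.

Emit:
drive_tool(
  increments=[
    [0, 0, 0.1, 0, 0, 0],
    [0, 0, 0.2, 0, 0, 0],
    [0, 0, 0.3, 0, 0, 0],
    [0, 0, 0.37, 0, 0, 0],
    [0, 0, 0.42, 0, 0, 0],
  ],
)

```text
time: 6.92
ee_pos: [0.576, 0.1569, 0.0091]
eef_rot: [0.717, 0.697, -0.001, -0.0]
ft_force: [-0.4, -0.3, -2.5]
width: 0.0239
grip_force: 25.0
```

Emit:
drive_tool(
  increments=[
    [0, 0, 0.005, 0, 0, 0],
    [0, 0, 0.01, 0, 0, 0],
    [0, 0, 0.015, 0, 0, 0],
    [0, 0, 0.018, 0, 0, 0],
    [0, 0, 0.018, 0, 0, 0],
  ],
)

```text
time: 7.33
ee_pos: [0.5777, 0.1578, 0.0067]
eef_rot: [0.718, 0.697, 0.001, 0.0]
ft_force: [-0.1, -0.0, -2.6]
width: 0.0238
grip_force: 25.0
```

Emit:
drive_tool(
  increments=[
    [0, 0, 0.003, 0, 0, 0],
    [0, 0, 0.006, 0, 0, 0],
    [0, 0, 0.009, 0, 0, 0],
    [0, 0, 0.009, 0, 0, 0],
    [0, 0, 0.009, 0, 0, 0],
  ],
)

```text
time: 7.75
ee_pos: [0.5771, 0.1576, 0.0029]
eef_rot: [0.718, 0.696, -0.0, -0.0]
ft_force: [-0.8, -0.4, -1.9]
width: 0.0239
grip_force: 25.0
```

Emit:
drive_tool(
  increments=[
    [0, 0, 0.002, 0, 0, 0],
    [0, 0, 0.004, 0, 0, 0],
    [0, 0, 0.004, 0, 0, 0],
    [0, 0, 0.004, 0, 0, 0],
    [0, 0, 0.004, 0, 0, 0],
  ],
)

```text
time: 8.17
ee_pos: [0.5772, 0.1576, 0.0025]
eef_rot: [0.718, 0.696, 0.0, -0.0]
ft_force: [-3.9, -1.3, 8.9]
width: 0.0235
grip_force: 30.0
```

Contact at about 10 N. Opening.

Emit:
drive_tool(
  increments=[
    [0, 0, 0, 0, 0, 0],
    [0, 0, -0.002, 0, 0, 0],
    [0, 0, -0.002, 0, 0, 0],
    [0, 0, -0.002, 0, 0, 0],
    [0, 0, -0.002, 0, 0, 0],
  ],
  claw=0.4,
  force=5,
)

```text
time: 8.58
ee_pos: [0.5774, 0.1576, 0.0026]
eef_rot: [0.718, 0.696, 0.0, 0.0]
ft_force: [0.2, -0.2, 2.9]
width: 0.0482
grip_force: 1.5
```

Emit:
drive_tool(
  increments=[
    [0, 0, 0, 0, 0, 0],
    [0, 0, -0.01, 0, 0, 0],
    [0, 0, -0.03, 0, 0, 0],
    [0, 0, -0.06, 0, 0, 0],
    [0, 0, -0.09, 0, 0, 0],
  ],
)

```text
time: 9.0
ee_pos: [0.5769, 0.1575, 0.0301]
eef_rot: [0.718, 0.696, -0.0, -0.0]
ft_force: [0.2, 0.3, 0.8]
width: 0.0518
grip_force: 0.0
```

Emit:
drive_tool(
  increments=[
    [0, 0, -0.1, 0, 0, 0],
    [0, 0, -0.2, 0, 0, 0],
    [0.12, 0, -0.25, 0, 0, 0],
    [0.24, 0, -0.25, 0, 0, 0],
    [0.36, 0, -0.25, 0, 0, 0],
  ],
)

```text
time: 9.42
ee_pos: [0.5812, 0.2671, 0.1072]
eef_rot: [0.718, 0.696, 0.002, 0.0]
ft_force: [-0.9, 0.5, -0.9]
width: 0.0522
grip_force: 0.0
```

```bash
python3 - <<'E'
from h import *
s=read_state();print(s["ee_pos"],s["eef_rot"],s["ft_force"],s["joint_positions"])
T=camera("top");S=camera("side")
a=cv2.resize(T[140:260,180:420],(800,400),interpolation=cv2.INTER_CUBIC)
b=cv2.resize(S[150:310,260:500],(300,200));
p1=cv2.resize(T[160:240,350:420],None,fx=2.5,fy=2.5,interpolation=cv2.INTER_CUBIC)
p2=cv2.resize(S[270:330,340:430],(300,200),interpolation=cv2.INTER_CUBIC)
o=np.zeros((600,800,3),np.uint8);o[:400]=a;o[400:,:300]=b;o[400:,300:475]=p1;o[400:,480:780]=p2
cv2.imwrite("pics/c3.png",o);cv2.imwrite("pics/top3.png",T);cv2.imwrite("pics/side3.png",S)
E
```

```text
[0.58120705 0.26706238 0.10719386] [7.18050413e-01 6.95988420e-01 1.92924723e-03 3.81302966e-05] [-0.88266182  0.45970963 -0.93018878] [-1.01785251  0.52068928  0.69539462  1.59112346 -0.35713999  1.15643076
 -0.27459527]
```

View pics/c3.png

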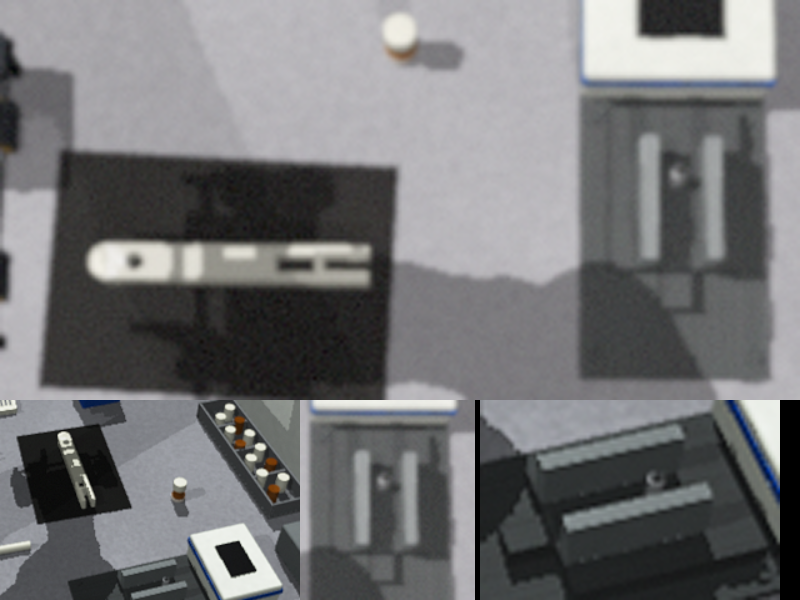

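The arm lies flat on the mat with its round bore at crop (133,262), and the pin top is at crop (678,174) (top view) and (655,480) (side view).

```bash
python3 - <<'E'
from h import *
T=get_calibration("top");S=get_calibration("side")
t=lambda x,y:(T,180+x/3.3333-.35,140+y/3.3333-.35)
s=lambda x,y:(S,340+(x-480)/3.3333-.35,270+(y-400)/3.3333-.35)
print("pin tri",tri([t(678,174),s(656,480)]),atz(*t(678,174),.045),atz(*s(656,480),.045))
print("bore",atz(*t(133,262),.022),"tip",atz(*t(87,262),.018),"prongs",atz(*t(370,265),.018),"slot",atz(*t(298,265),.022))
for n,p in dict(LoF=(638,261),LiF=(660,261),RiF=(703,263),RoF=(724,263),LiB=(660,135),RiB=(704,136)).items(): print(n,atz(*t(*p),.054))
for n,p in dict(nOF=(566,528),nOB=(710,496),fIF=(540,468),fIB=(683,436)).items(): print(n,atz(*s(*p),.054))
for n,p in dict(deckL=(580,378),deckR=(770,378)).items(): print(n,atz(*t(*p),.006))
print("arm yaw axis edges",[atz(*t(x,y),.022)[:2] for x,y in((130,241),(130,285),(350,243),(350,287))])
E
```

```text
pin tri [ 0.63027248 -0.1851318   0.03929067] [ 0.62888891 -0.18429497  0.045     ] [ 0.62808726 -0.18887793  0.045     ]
bore [0.57817069 0.18812429 0.022     ] tip [0.5794567  0.22045998 0.018     ] prongs [0.57452945 0.02590959 0.018     ] slot [0.57443378 0.075085   0.022     ]
LoF [ 0.56735061 -0.15406842  0.054     ]
LiF [ 0.5671378  -0.16873433  0.054     ]
RiF [ 0.56536302 -0.1973477   0.054     ]
RoF [ 0.56515986 -0.21134622  0.054     ]
LiB [ 0.65381052 -0.17181517  0.054     ]
RiB [ 0.65268756 -0.20148126  0.054     ]
nOF [ 0.56601207 -0.21034988  0.054     ]
nOB [ 0.6489994  -0.21353963  0.054     ]
fIF [ 0.56598673 -0.16813652  0.054     ]
fIB [ 0.65111054 -0.17062304  0.054     ]
deckL [ 0.49566378 -0.1173445   0.006     ]
deckR [ 0.49375129 -0.24800665  0.006     ]
arm yaw axis edges [array([0.59291063, 0.19039103]), array([0.56215738, 0.18994825]), array([0.58931891, 0.03936424]), array([0.55857948, 0.03955845])]
```

Emit:
drive_tool(
  increments=[
    [-0.11, 0, 0, 0, 0, 0],
    [-0.23, 0, 0, 0, 0, 0],
    [-0.35, 0, 0.05, 0, 0, 0],
    [-0.47, 0, 0.12, 0, 0, 0],
    [-0.535, 0, 0.2, 0, 0, 0],
  ],
)

```text
time: 9.93
ee_pos: [0.5762, 0.1002, 0.0457]
eef_rot: [0.719, 0.695, 0.001, 0.001]
ft_force: [-0.1, -1.1, -0.4]
width: 0.052
grip_force: 0.0
```

Emit:
drive_tool(
  increments=[
    [0, 0, 0.01, 0, 0, 0],
    [0, 0, 0.02, 0, 0, 0],
    [0, 0, 0.02, 0, 0, 0],
    [0, 0, 0.02, 0, 0, 0],
    [0, 0, 0.02, 0, 0, 0],
  ],
)

```text
time: 10.35
ee_pos: [0.5762, 0.1067, 0.0393]
eef_rot: [0.717, 0.697, 0.001, 0.0]
ft_force: [-0.6, 0.8, 1.4]
width: 0.0526
grip_force: 0.0
```

Emit:
drive_tool(
  increments=[
    [0, 0, 0.04, 0, 0, 0],
    [0, 0, 0.08, 0, 0, 0],
    [0, 0, 0.1, 0, 0, 0],
    [0, 0, 0.115, 0, 0, 0],
    [0, 0, 0.115, 0, 0, 0],
  ],
)

```text
time: 10.77
ee_pos: [0.575, 0.105, 0.003]
eef_rot: [0.718, 0.696, -0.001, -0.0]
ft_force: [0.1, -0.5, 0.5]
width: 0.052
grip_force: 0.0
```

Emit:
drive_tool(
  increments=[
    [0, 0, 0, 0, 0, 0],
    [0, 0, 0, 0, 0, 0],
    [0, 0, 0, 0, 0, 0],
    [0, 0, 0, 0, 0, 0],
    [0, 0, 0, 0, 0, 0],
  ],
  claw=1,
  force=25,
)

```text
time: 11.18
ee_pos: [0.5756, 0.1051, 0.0038]
eef_rot: [0.718, 0.696, 0.0, -0.0]
ft_force: [1.3, 0.2, 1.1]
width: 0.0264
grip_force: 0.0
```

Emit:
drive_tool(
  increments=[
    [0, 0, 0, 0, 0, 0],
    [0, 0, 0, 0, 0, 0],
    [0, 0, 0, 0, 0, 0],
    [0, 0, 0, 0, 0, 0],
    [0, 0, 0, 0, 0, 0],
  ],
)

```text
time: 11.6
ee_pos: [0.5756, 0.1051, 0.0039]
eef_rot: [0.718, 0.696, 0.0, 0.0]
ft_force: [0.7, 1.1, -0.4]
width: 0.0239
grip_force: 25.0
```

Emit:
drive_tool(
  increments=[
    [0, 0, -0.04, 0, 0, 0],
    [0, 0, -0.12, 0, 0, 0],
    [0, 0, -0.22, 0, 0, 0],
    [0, 0, -0.31, 0, 0, 0],
    [0, 0, -0.4, 0, 0, 0],
  ],
)

```text
time: 12.02
ee_pos: [0.5754, 0.1047, 0.126]
eef_rot: [0.718, 0.696, 0.0, 0.0]
ft_force: [0.1, 0.4, -1.6]
width: 0.0238
grip_force: 25.0
```

Emit:
drive_tool(
  increments=[
    [-0.064, -0.004, 0, 0, 0, 0.133],
    [-0.128, -0.008, 0, 0, 0, 0.266],
    [-0.192, -0.012, 0, 0, 0, 0.399],
    [-0.256, -0.016, 0, 0, 0, 0.532],
    [-0.32, -0.02, 0, 0, 0, 0.665],
  ],
)

```text
time: 12.43
ee_pos: [0.5664, 0.0084, 0.1247]
eef_rot: [0.874, 0.485, 0.0, -0.0]
ft_force: [0.3, -0.3, -1.0]
width: 0.0239
grip_force: 25.0
```

Emit:
drive_tool(
  increments=[
    [-0.058, 0.028, 0, 0, 0, 0.133],
    [-0.116, 0.056, 0, 0, 0, 0.266],
    [-0.174, 0.084, 0, 0, 0, 0.399],
    [-0.232, 0.112, 0, 0, 0, 0.532],
    [-0.29, 0.14, 0, 0, 0, 0.665],
  ],
)

```text
time: 12.85
ee_pos: [0.5565, -0.0876, 0.1246]
eef_rot: [0.97, 0.243, 0.0, -0.0]
ft_force: [-0.3, -0.5, -1.1]
width: 0.0239
grip_force: 25.0
```

Emit:
drive_tool(
  increments=[
    [-0.036, 0.054, 0, 0, 0, 0.133],
    [-0.072, 0.108, 0, 0, 0, 0.266],
    [-0.108, 0.162, 0, 0, 0, 0.399],
    [-0.144, 0.216, 0, 0, 0, 0.532],
    [-0.18, 0.27, 0, 0, 0, 0.665],
  ],
)

```text
time: 13.27
ee_pos: [0.5477, -0.1844, 0.1246]
eef_rot: [1.0, -0.015, 0.0, -0.0]
ft_force: [0.1, 0.1, -2.1]
width: 0.0238
grip_force: 25.0
```

Emit:
drive_tool(
  increments=[
    [0, 0, 0, 0, 0, 0],
    [0, 0, 0, 0, 0, 0],
    [0, 0, 0, 0, 0, 0],
    [0, 0, 0, 0, 0, 0],
    [0, 0, 0, 0, 0, 0],
  ],
)

```text
time: 13.68
ee_pos: [0.5482, -0.1826, 0.1239]
eef_rot: [1.0, -0.012, 0.0, -0.0]
ft_force: [0.3, -0.2, -1.9]
width: 0.0233
grip_force: 25.0
```

```bash
python3 - <<'E'
from h import *
s=read_state();print(s["ee_pos"],s["eef_rot"],s["ft_force"],s["joint_positions"])
T=camera("top");S=camera("side");w=get_calibration("wrist");W=camera("wrist");np.save("w4.npy",w,allow_pickle=True)
a=cv2.resize(T[130:260,330:440],(440,520),interpolation=cv2.INTER_CUBIC)
b=cv2.resize(S[220:350,310:400],(360,520),interpolation=cv2.INTER_CUBIC)
cv2.imwrite("pics/c4.png",np.hstack([a,b]));cv2.imwrite("pics/w4.png",W);cv2.imwrite("pics/top4.png",T);cv2.imwrite("pics/side4.png",S)
E
```

```text
[ 0.54822272 -0.18257997  0.12391644] [ 9.99931237e-01 -1.17199360e-02  5.26774731e-05 -4.03088801e-04] [ 0.33983183 -0.16777477 -1.91910693] [-0.62442792  0.53131872  1.13666939  1.75479974 -0.5176819   1.19513642
 -0.93516352]
```

View pics/c4.png

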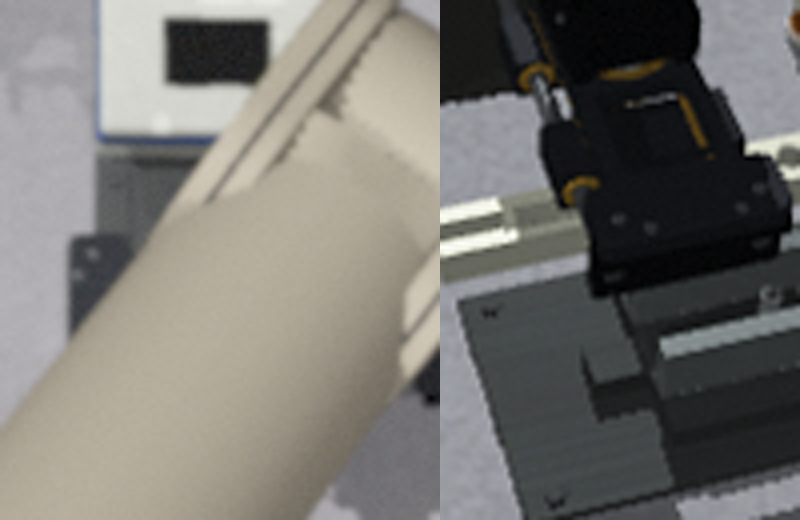

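The side view shows the arm over the guide with its bore at about pixel (397,259). The top view is blocked, and the wrist camera now looks from the housing side.

View pics/w4.png

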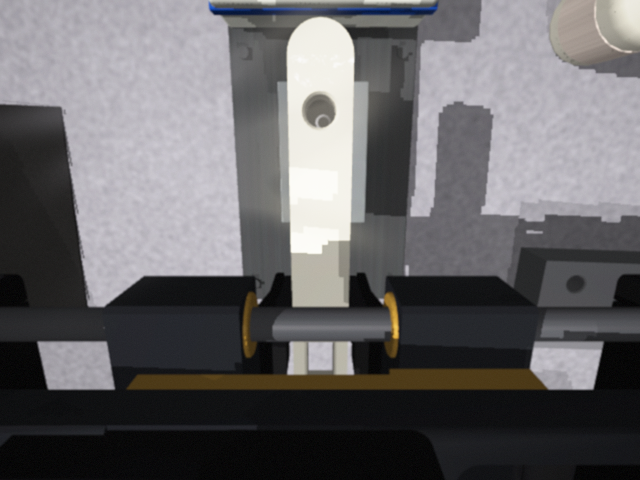

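The wrist view shows the bore at (319,110), with the bright pin top at (322,121) visible through it.

```bash
python3 - <<'E'
from h import *
c=np.load("w4.npy",allow_pickle=True).item();W=cv2.imread("pics/w4.png")
print(np.array(c["position"]))
print("bore",atz(c,319,110,.142),"pin",atz(c,322,121,.045))
for n,(x,y,z) in dict(tip=(320,16,.14),armL=(288,90,.142),armR=(354,90,.142),armL2=(292,240,.142),armR2=(350,240,.142),LoB=(278,82,.054),RoB=(368,82,.054),LoF=(280,222,.054),RoF=(365,222,.054)).items(): print(n,atz(c,x,y,z))
g=cv2.cvtColor(W,cv2.COLOR_BGR2GRAY)[90:132,298:342:1]
for r in g[::2]: print(' '.join(f"{v:3d}" for v in r[::2]))
E
```

```text
[ 0.61845194 -0.18548221  0.28680297]
bore [ 0.62925473 -0.18521982  0.142     ] pin [ 0.62992925 -0.18675938  0.045     ]
tip [ 0.66097692 -0.18635869  0.14      ]
armL [ 0.63648161 -0.17400926  0.142     ]
armR [ 0.63589346 -0.19824416  0.142     ]
armL2 [ 0.57939304 -0.17296938  0.142     ]
armR2 [ 0.5788272  -0.19659851  0.142     ]
LoB [ 0.65196718 -0.16136863  0.054     ]
RoB [ 0.65068372 -0.21422139  0.054     ]
LoF [ 0.56789598 -0.15813598  0.054     ]
RoF [ 0.56657777 -0.21308729  0.054     ]
241 241 242 241 241 241 241 241 240 237 232 234 236 237 240 241 241 241 240 240 239 239
241 241 241 241 241 241 239 225 196 186 189 193 201 208 223 234 239 240 240 239 239 239
241 241 241 240 240 234 192 167 160 150 145 141 152 173 203 221 229 238 239 239 239 239
240 241 240 241 235 180 156 136 115 108 109 110 111 115 136 187 224 231 237 239 238 238
240 240 240 239 189 149 128 111 109 111 112 112 115 117 118 129 186 228 234 238 238 238
240 240 240 209 151 126 111 112 108 101  98  98 102 108 118 122 148 200 232 236 238 237
240 240 236 164 134 114 114 103  95  97  96  98 100 104 108 117 1
[... 554 characters left out ...]
 237 210 160 125 106 108 108 108 114 156 180 158 148 150 128 113 113 162 240 241 237
237 237 231 177 140 109 107 108 108 154 180 132 111 112 125 140 120 112 194 242 239 237
237 237 237 202 164 123 108 108 116 183 155 111 110 112 112 127 128 143 234 242 238 238
237 237 238 234 200 156 114 108 122 193 135 110 111 113 109 120 140 219 242 239 238 238
237 238 238 238 230 190 163 122 114 180 148 110 110 112 110 149 223 239 239 237 238 238
238 238 238 238 238 231 204 185 159 168 180 132 120 135 181 228 239 238 238 238 239 238
238 238 237 237 238 238 235 222 211 209 212 208 209 228 234 237 238 238 239 238 238 238
237 238 238 238 238 238 238 238 237 233 231 231 235 236 238 239 239 238 238 238 238 238
```

Wrist view: the pin is at x≈0.6295, y≈-0.187 and the bore at (0.629,-0.185). Shift 2 mm in y, lower to just above the pin and look again.

Emit:
drive_tool(
  increments=[
    [0, 0.007, 0.05, 0, 0, 0],
    [0, 0.007, 0.1, 0, 0, 0],
    [0, 0.007, 0.15, 0, 0, 0],
    [0, 0.007, 0.19, 0, 0, 0],
    [0, 0.007, 0.22, 0, 0, 0],
  ],
)

```text
time: 14.25
ee_pos: [0.5471, -0.1856, 0.0558]
eef_rot: [1.0, -0.013, -0.001, -0.0]
ft_force: [-0.6, -1.4, -2.0]
width: 0.0239
grip_force: 25.0
```

Emit:
drive_tool(
  increments=[
    [0, 0, 0, 0, 0, 0],
    [0, 0, 0, 0, 0, 0],
    [0, 0, 0, 0, 0, 0],
    [0, 0, 0, 0, 0, 0],
    [0, 0, 0, 0, 0, 0],
  ],
)

```text
time: 14.67
ee_pos: [0.5483, -0.1859, 0.0584]
eef_rot: [1.0, -0.013, 0.001, -0.0]
ft_force: [-0.6, -0.7, -1.1]
width: 0.0237
grip_force: 25.0
```

```bash
python3 - <<'E'
from h import *
s=read_state();print(s["ee_pos"],s["eef_rot"],s["ft_force"])
w=get_calibration("wrist");W=camera("wrist");np.save("w5.npy",w,allow_pickle=True);cv2.imwrite("pics/w5.png",W)
cv2.imwrite("pics/c5.png",cv2.resize(W[60:180,240:400],(800,600),interpolation=cv2.INTER_CUBIC))
E
```

```text
[ 0.54825758 -0.18592975  0.05842611] [ 9.99916447e-01 -1.29161244e-02  5.21908829e-04 -4.81779446e-06] [-0.60606104 -0.71728088 -1.09021436]
```

View pics/c5.png

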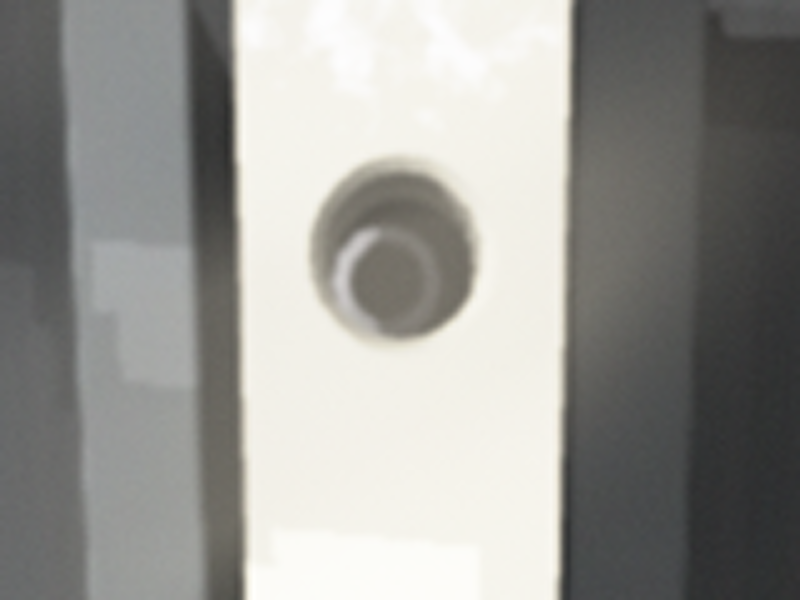

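```bash
python3 - <<'E'
from h import *
c=np.load("w5.npy",allow_pickle=True).item()
p=lambda x,y,z:atz(c,240+x/5-.4,60+y/5-.4,z)
print(np.array(c["position"]))
for z in(.0764,):print("bore",p(394,251,z))
print("pin",p(387,281,.045))
print("arm edges",p(238,250,.0764),p(568,250,.0764))
print("cheeks inner",p(197,250,.054),p(573,250,.054),"outer",p(75,250,.054),p(700,250,.054))
E
```

```text
[ 0.61844986 -0.18850995  0.22143609]
bore [ 0.62948937 -0.18812638  0.0764    ]
pin [ 0.62931136 -0.18733658  0.045     ]
arm edges [ 0.62985919 -0.17650269  0.0764    ] [ 0.62922608 -0.2010947   0.0764    ]
cheeks inner [ 0.6317121 -0.1711208  0.054    ] [ 0.63087933 -0.20346848  0.054     ] outer [ 0.63198233 -0.16062431  0.054     ] [ 0.63059806 -0.21439368  0.054     ]
```

Bore and pin agree in x; the bore needs +1 mm in y. Descending gently onto the pin.

Emit:
drive_tool(
  increments=[
    [0, -0.0035, 0.01, 0, 0, 0],
    [0, -0.0035, 0.02, 0, 0, 0],
    [0, -0.0035, 0.03, 0, 0, 0],
    [0, -0.0035, 0.038, 0, 0, 0],
    [0, -0.0035, 0.045, 0, 0, 0],
  ],
)

```text
time: 15.13
ee_pos: [0.5477, -0.1847, 0.0439]
eef_rot: [1.0, -0.013, -0.0, -0.0]
ft_force: [0.4, 0.6, -1.4]
width: 0.0235
grip_force: 25.0
```

Emit:
drive_tool(
  increments=[
    [0, 0, 0.003, 0, 0, 0],
    [0, 0, 0.006, 0, 0, 0],
    [0, 0, 0.009, 0, 0, 0],
    [0, 0, 0.012, 0, 0, 0],
    [0, 0, 0.015, 0, 0, 0],
  ],
)

```text
time: 15.55
ee_pos: [0.5479, -0.1848, 0.0398]
eef_rot: [1.0, -0.013, 0.0, -0.0]
ft_force: [-0.6, -0.3, -1.5]
width: 0.0243
grip_force: 25.0
```

No force with the underside about 7 mm below the pin top, so it is on the pin. Continuing.

Emit:
drive_tool(
  increments=[
    [0, 0, 0.009, 0, 0, 0],
    [0, 0, 0.018, 0, 0, 0],
    [0, 0, 0.027, 0, 0, 0],
    [0, 0, 0.036, 0, 0, 0],
    [0, 0, 0.042, 0, 0, 0],
  ],
)

```text
time: 15.97
ee_pos: [0.5478, -0.1847, 0.0268]
eef_rot: [1.0, -0.013, -0.0, -0.0]
ft_force: [-0.1, 1.1, -0.7]
width: 0.0237
grip_force: 25.0
```

Emit:
drive_tool(
  increments=[
    [0, 0, 0.002, 0, 0, 0],
    [0, 0, 0.004, 0, 0, 0],
    [0, 0, 0.006, 0, 0, 0],
    [0, 0, 0.006, 0, 0, 0],
    [0, 0, 0.006, 0, 0, 0],
  ],
)

```text
time: 16.38
ee_pos: [0.5479, -0.1848, 0.0255]
eef_rot: [1.0, -0.013, 0.0, -0.0]
ft_force: [-0.2, 0.7, -1.6]
width: 0.0241
grip_force: 25.0
```

Emit:
drive_tool(
  increments=[
    [0, 0, 0.002, 0, 0, 0],
    [0, 0, 0.004, 0, 0, 0],
    [0, 0, 0.006, 0, 0, 0],
    [0, 0, 0.006, 0, 0, 0],
    [0, 0, 0.006, 0, 0, 0],
  ],
)

```text
time: 16.8
ee_pos: [0.5479, -0.1848, 0.0236]
eef_rot: [1.0, -0.013, -0.0, -0.0]
ft_force: [-0.5, 0.3, -0.2]
width: 0.0238
grip_force: 25.0
```

Emit:
drive_tool(
  increments=[
    [0, 0, 0.001, 0, 0, 0],
    [0, 0, 0.002, 0, 0, 0],
    [0, 0, 0.004, 0, 0, 0],
    [0, 0, 0.004, 0, 0, 0],
    [0, 0, 0.004, 0, 0, 0],
  ],
)

```text
time: 17.22
ee_pos: [0.5479, -0.1848, 0.0224]
eef_rot: [1.0, -0.013, -0.0, -0.0]
ft_force: [0.2, -0.4, -1.1]
width: 0.0239
grip_force: 25.0
```

Emit:
drive_tool(
  increments=[
    [0, 0, 0.001, 0, 0, 0],
    [0, 0, 0.002, 0, 0, 0],
    [0, 0, 0.004, 0, 0, 0],
    [0, 0, 0.004, 0, 0, 0],
    [0, 0, 0.004, 0, 0, 0],
  ],
)

```text
time: 17.63
ee_pos: [0.5479, -0.1848, 0.0218]
eef_rot: [1.0, -0.013, 0.0, -0.0]
ft_force: [-3.3, 1.4, 8.3]
width: 0.0239
grip_force: 25.0
```

Contact at z=0.0218, the expected seated height, with about 9 N. Releasing and backing up.

Emit:
drive_tool(
  increments=[
    [0, 0, -0.001, 0, 0, 0],
    [0, 0, -0.001, 0, 0, 0],
    [0, 0, -0.001, 0, 0, 0],
    [0, 0, -0.001, 0, 0, 0],
    [0, 0, -0.001, 0, 0, 0],
  ],
  claw=0.4,
  force=5,
)

```text
time: 18.05
ee_pos: [0.5479, -0.1848, 0.0215]
eef_rot: [1.0, -0.013, 0.0, -0.0]
ft_force: [1.2, -0.3, -0.2]
width: 0.0483
grip_force: 0.0
```

Emit:
drive_tool(
  increments=[
    [0, 0, 0, 0, 0, 0],
    [0, 0, -0.03, 0, 0, 0],
    [0, 0, -0.08, 0, 0, 0],
    [0, 0, -0.14, 0, 0, 0],
    [0, 0, -0.2, 0, 0, 0],
  ],
)

```text
time: 18.47
ee_pos: [0.5479, -0.1851, 0.0835]
eef_rot: [1.0, -0.013, 0.0, 0.0]
ft_force: [0.5, 0.3, -1.2]
width: 0.0525
grip_force: 0.0
```

Emit:
drive_tool(
  increments=[
    [0, 0, -0.12, 0, 0, 0],
    [0, 0, -0.24, 0, 0, 0],
    [0, -0.12, -0.24, 0, 0, 0],
    [0, -0.24, -0.24, 0, 0, 0],
    [0, -0.36, -0.24, 0, 0, 0],
  ],
)

```text
time: 18.88
ee_pos: [0.5509, -0.0763, 0.1555]
eef_rot: [1.0, -0.014, 0.001, -0.001]
ft_force: [1.0, 0.8, -0.1]
width: 0.0522
grip_force: 0.0
```

Emit:
drive_tool(
  increments=[
    [0, -0.12, 0, 0, 0, 0],
    [0, -0.24, 0, 0, 0, 0],
    [0, -0.36, 0, 0, 0, 0],
    [0, -0.48, 0, 0, 0, 0],
    [0, -0.6, 0, 0, 0, 0],
  ],
)

```text
time: 19.3
ee_pos: [0.5553, 0.1048, 0.1551]
eef_rot: [1.0, -0.013, 0.001, -0.001]
ft_force: [-0.2, 0.5, 1.0]
width: 0.0522
grip_force: 0.0
```

```bash
python3 - <<'E'
from h import *
s=read_state();print(s["ee_pos"],s["ft_force"],s["time"])
T=camera("top");S=camera("side")
a=cv2.resize(T[130:260,330:430],(400,520),interpolation=cv2.INTER_CUBIC)
b=cv2.resize(S[225:355,300:430],(400,400),interpolation=cv2.INTER_CUBIC);b=cv2.copyMakeBorder(b,0,120,0,0,cv2.BORDER_CONSTANT)
cv2.imwrite("pics/c6.png",np.hstack([a,b]))
E
```

```text
[0.55529702 0.1048284  0.15510427] [-0.16678487  0.45962128  0.97019924] 19.3
```

View pics/c6.png

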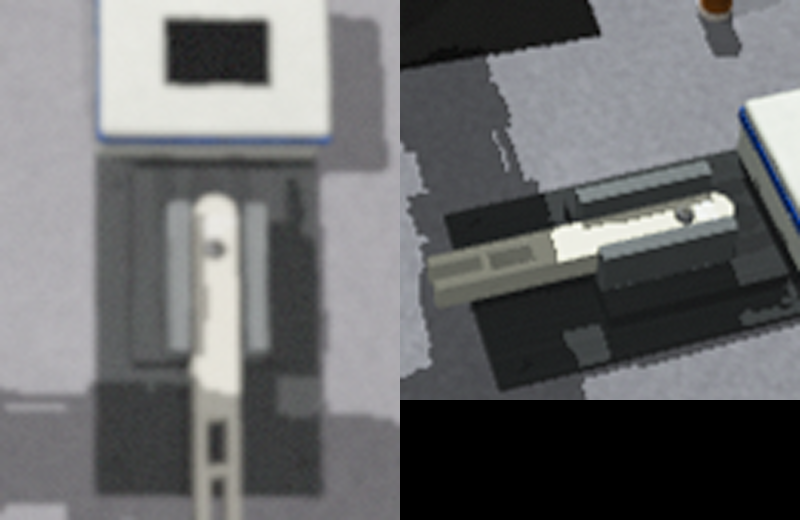

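The arm lies flat between the cheeks with its top below the cheek tops. The pin is inside the round bore (top crop (215,248)), the fork sticks out, and the robot is clear. Handing in.

```bash
python3 -c "
from bench import *
print(close_job())"
```

```text
the job is handed in; nothing more can be done
None
```

The stop arm is turned end for end and seated flat on the pin by its round bore, with the fork out and the gripper clear; the job was handed in after about 19 s, and no verdict came back.

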